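# Tip hot rolls from a latched tilting pan into the serving tray

## Task

Push the serving tray fully home beside the tilting pan and turn the cam latch to its free notch. Then push the pan's red lever over to tip the pan to 60 degrees, never much further, hold it there for a good second so that all three bread rolls slide out into the tray, and push the lever back until the pan is level again. Finally turn the latch back so that it drops into its locked notch, leaving the rolls in the tray and the sauce bottles and spatula undisturbed.

Things in the scene. Friction and masses are not known exactly. Their poses are not given: they have to be found in the camera images.
- stand: Fixed steel stand, base plate 260 x 450 x 12 mm. Origin on the table; x axis away from the robot (yaw up to 0.2 rad), y left, z up. Pan in the middle, latch at +y, tray at -y. The tilt axis runs along x at y = 0, z = 150 mm, between pedestals at x = +-112 mm (50 mm wide in y, 167 mm high). Near pedestal: white dial, 120 mm across, ticks every 20 degrees, a long red one at 60.
- pan (a joint): Tilt of the steel pan, rad: 0 level (stop), 1.047 = 60 degrees, limit 1.75; positive lifts its back (+y) edge. Pan 180 (x) x 210 (y) x 50 mm, from y = -65 to +145 of the stand, underside z = 135, rim 185 mm, open at its -y edge. Stiff hinge (0.65 N m): stays where left; pushing the lever takes 5 to 9 N. Locked latch: its tongue bars a brass lug on the back edge, pan cannot tip past 0.1.
- lever_top (a point): Centre of the top end of the tilt lever, which stands up from the tilt axis at x = -155 mm of the stand (65 mm in front of the pan) and turns with the pan, leaning towards the tray (-y) by the tilt angle. Top 135 mm from the axis (z = 285 mm when level); its upper 60 mm is a red grip 20 mm thick, below it a rod 14 mm thick.
- latch (a joint): Turn of the cam latch about its upright post, rad: 0 = locked notch (handle points to the stand's +y, tongue over the pan's lug), 1.5 = free notch (handle to the stand's -x, towards the robot); positive is anticlockwise from above. It lifts 7 mm on a cam at mid turn (0.75) against a spring and drops into the nearer notch; at most 6 N at the knob.
- latch_knob (a point): Centre of the top of the latch handle's upright black knob, 20 mm thick, 45 mm tall, its top 217 mm above the table in either notch. It runs on a circle of 80 mm radius round the latch post, which is at x = -60, y = +200 mm of the stand. Handle arm 14 mm wide, 8 mm thick, its top 174 mm above the table.
- tray (a joint): How far the serving tray is pulled out towards the robot (along the stand's -x), in m: 0 = fully home against its stop, at most 0.13. Slides with about 2 N friction.
- tray_knob (a point): Centre of the top of the tray's upright blue push knob, 18 mm thick, 70 mm tall, its top 125 mm above the table, on the tray's outer right side: at x = -50 mm (tray home), y = -238 mm of the stand. Moves with the tray.
- tray_floor (a point): Centre of the tray's inner floor, 19 mm above the table; axes as the stand's. Aluminium tray 220 (x) x 190 (y) mm outside, walls 5 mm; end walls 65 mm high, wall next to the pan 35 mm, outer wall 80 mm. Tray home: at x = 0, y = -122 mm of the stand.
- roll1: Round brown bread roll with a pale slash on top, 58 mm across, 37 mm high, 60 g, starting in the pan. Origin at the centre of its flat underside.
- roll2: A second roll, the same.
- roll3: A third roll, the same.
- mustard: Bystander: yellow squeeze bottle, 60 mm across, 180 mm high, standing left of the stand. Origin at the centre of its underside.
- ketchup: Bystander: red squeeze bottle, same shape.
- spatula: Bystander: spatula 280 mm long lying flat right of the stand.
Things that resemble listed ones, but are neither listed nor needed, are in the scene too. What is shaped like the roll1 but turquoise is not meant.

How it is judged (in metres and radians):
On the way, in this order (a step that is already met when the one before it is completed fails the run):
1. the tray is pushed fully home (value of joint tray below 0.012 m), for 0.2 s.
2. the latch is in its free notch (value of joint latch above 1.35 rad and value of joint tray below 0.012 m), for 0.2 s.
3. the pan is held tipped at 60 degrees (52 to 68) (value of joint pan between 0.907 and 1.187 rad), for 0.8 s.
4. the pan is back level with all rolls in the tray (value of joint pan below 0.06 rad and x of roll1 in the frame of tray_floor between -0.105 and 0.105 m and y of roll1 in the frame of tray_floor between -0.09 and 0.09 m and z of each of roll1, roll2, roll3 in the frame of tray_floor below 0.07 m and x of roll2 in the frame of tray_floor between -0.105 and 0.105 m and y of roll2 in the frame of tray_floor between -0.09 and 0.09 m and x of roll3 in the frame of tray_floor between -0.105 and 0.105 m and y of roll3 in the frame of tray_floor between -0.09 and 0.09 m), for 0.2 s.
At the end, for the whole second after the job is handed in: The tray is within 12 mm of fully home, all three rolls lie in it at rest, the pan is level within 0.06 rad, and the latch is in its locked notch (below 0.15 rad) (all of step 4 and value of joint tray below 0.012 m and value of joint latch below 0.15 rad and linear speed of each of roll1, roll2, roll3 below 0.03 m/s); the robot touches nothing.
It fails at once if the pan is tipped beyond 80 degrees (value of joint pan above 1.396 rad).
It fails at once if the mustard bottle is disturbed (moved more than 30 mm) (distance of mustard from where it was at the start of the episode above 0.03 m).
It fails at once if the ketchup bottle is disturbed (moved more than 30 mm) (distance of ketchup from where it was at the start of the episode above 0.03 m).
It fails at once if the spatula is disturbed (moved more than 30 mm) (distance of spatula from where it was at the start of the episode above 0.03 m).
It also fails if it takes over 72 s, if anything falls off the work surface, if the arm or the gripper's body presses on something with over 40 N, if the wrist force passes 120 N, or if a joint passes its speed limit or range.

## Robot

A 6-joint arm with a two-finger parallel gripper is mounted at the origin on the work surface. World frame = base frame: x ahead of the robot, y to its left, z up, the work surface at z = 0. Lengths are in mm, angles in degrees, forces in N, time in s.
With the tool pointing down it reaches from about 300 to 775 mm from the base axis. Payload 14.6 kg.
Tool frame: the origin (TCP) lies on the centre line of the jaws, within the pads' length; the fingertips stand 8 mm ahead of it and the grasp point (between the pads) lies 11 mm behind it; x points along the fingers, y is the direction in which the jaws open and shut, and the axes are right-handed (so a half turn about x gives the same grasp; the last joint's range is limited). The gripper opens to 85 mm and grips with 20 to 120 N. Pads are 22 mm wide; open, the fingers measure 114 mm over their backs; the gripper's body (76 mm by 85 mm) begins 54 mm behind the grasp point. The pads swing forward as they close: fully open they stand 13 mm farther back than shut.
Start: joints at [-79.332, 17.183, 87.147, -0, 75.671, -3.816], TCP at [137.557, -532.511, 239.281] pointing down, gripper open.
Joint ranges: [-173.82, 173.82], [-45.26, 126.66], [13.44, 144.39], [-59.66, 239.66], [0, 175.72], [-146.38, 146.38]. Speed limits (degrees/s): [127.2, 127.2, 147.25, 180, 180, 180].

## Interface

Orientations are given as [roll, pitch, yaw] about the fixed x, y, z axes, in that order (R = Rz(yaw) Ry(pitch) Rx(roll)).
In Python, from workcell import robot, get_image, get_calibration, workorder, spotter gives the robot as it stands.
- The arm moves only by the tool drive_tool, never from a script. Its argument "increments" is a list of rows, each an object of numbers: "tx", "ty", "tz": the shift along the tool's x, y, z in m; "wx", "wy", "wz": the turn, a rotation vector about the tool's x, y, z in degrees; "jaw": the finger opening in m, from 0 to 0.0854. In form: [{"tx": .., "ty": .., "tz": .., "wx": .., "wy": .., "wz": .., "jaw": ..}, ...]. A call has 1 to 12 rows; each row shifts and turns the commanded pose from where the row before left it, along the tool's axes as they then stand; what a row does not reach is not made up. A row lasts 1/12 s, in which the tool goes at most 41.7 mm and 7.16 degrees, less where a joint would pass 70% of its speed; a pose out of reach is approached as far as the arm can. A call is refused whole if a number of a shift passes 0.0417 or a number of a turn 7.16, either way. A call with a gripper value outside its range is refused whole. The fingers move at their own pace and stop on an object; "force" is the grip in N (left out, the last holds). Time passes only in rows, so rows that do not move let the fingers close. It gives the time, the measured TCP pose, the force and the opening at its end, in the units of the state.
- robot.read_state(): the state, without advancing time (a new reading comes with each control period).
- get_image(name): name is "scene" or "top" or "wrist"; returns (picture, depth): 420x560x3 uint8, red, green, blue; 420x560 float32, mm along the optical axis (not along the pixel's ray), 0 where there is no reading.
- get_calibration(name): a dict with "fx", "fy", "cx", "cy" (pixels), "pose" (4x4, takes a point from camera to world coordinates). Camera axes: x right, y down, z forward; pixel columns grow to the right and rows downward; lengths in mm; the calibration is good to about 2 mm. The wrist camera is an equidistant fisheye: a pixel r from the principal point sees the ray r / f radians off the axis. A picture is of the moment at which its call begins: read the wrist's pose just before it. get_calibration takes no time and is no camera call; for the wrist camera it gives the pose at the moment of the call.
- workorder.finish_job(): hands the job in, once; it reports no verdict.
Trained networks look in the newest picture that a camera, given by its name, has taken for a name from the list of things; names that differ only in an ending like _2 or _b are one class to them, and where a whole thing is asked for, a point or a joint stands for the part that bears it (a point fixed in the world has none). Each returns a list of dicts, best first, with "score" (0 to 1); they miss things now and then, are a little off and sometimes report something else, mostly with a low value. They report only what shows in the picture. A call takes as long as a camera call. They do not tell look-alikes from the thing itself.
- spotter.outline_of(camera, target): "mask" (420x560 bool, what is visible of it) and "box" ([left, top, right, bottom] in pixels, round what is visible of it).
The state is a dict: "time_s": time; "qpos": joint angles; "joint_velocities": joint speeds; "effort": joint torques, N m; "tool_pos": TCP position; "tcp_rot": TCP orientation; "contact_force": force on the tool from outside, world axes, zero at the start; "ft_torque": the same for the moment, N m; "gripper_width": finger opening in mm.
Only numpy, scipy, OpenCV 4.12 (cv2) and the standard library are available. Lean on these libraries where they do the work, as an engineer would, in place of code of your own. Each camera call takes 0.05 s, during which the arm holds its last target. There are 200 camera calls.

## Working session

There is one attempt and no reset: what is moved stays moved. The work goes in short steps, Python scripts to look and compute and a tool call to move; the robot and the scene stay as the last step left them, time stands still between calls to the robot, and variables do not carry over. Pictures are saved under pics/ and viewed, about 8 in all and at most 12, crops included, and the job is handed in when it is done.

Besides the shell and the picture viewer there is one more tool, called after "Emit:" as name(argument=value, ...), one argument or row to a line, values as JSON. drive_tool: Moves the arm, as the interface text tells. Its arguments: {"type":"object","properties":{"increments":{"type":"array","items":{"type":"object","properties":{"tx":{"type":"number"},"ty":{"type":"number"},"tz":{"type":"number"},"wx":{"type":"number"},"wy":{"type":"number"},"wz":{"type":"number"},"jaw":{"type":"number"}}}},"force":{"type":"number"}},"required":["increments"]}

```bash
mkdir -p pics; ls
python3 - <<'E'
from workcell import robot, get_image, get_calibration
import cv2, numpy as np
s=robot.read_state(); print(s['time_s'],s['tool_pos'],s['tcp_rot'],s['gripper_width'])
for n in('scene','top'):
    p,d=get_image(n); cv2.imwrite(f'pics/{n}0.png',p[:,:,::-1]); np.save(f'pics/{n}0.npy',d)
    c=get_calibration(n); print(n,{k:np.round(v,3).tolist() for k,v in c.items()})
E
```

```text
pics
0.0 [ 137.52252089 -532.29588792  238.7115596 ] [-94.27309197  89.93301825 100.21094131] 85.2281336372726
scene {'fx': 523.048, 'fy': 523.048, 'cx': 271.999, 'cy': 207.388, 'pose': [[-0.989, 0.072, -0.131, 713.187], [0.148, 0.6, -0.786, 974.485], [0.022, -0.797, -0.604, 942.664], [0.0, 0.0, 0.0, 1.0]]}
top {'fx': 435.412, 'fy': 435.412, 'cx': 276.938, 'cy': 215.722, 'pose': [[0.02, -0.982, 0.187, 343.569], [-1.0, -0.024, -0.018, 35.094], [0.022, -0.186, -0.982, 1204.927], [0.0, 0.0, 0.0, 1.0]]}
```

View pics/scene0.png

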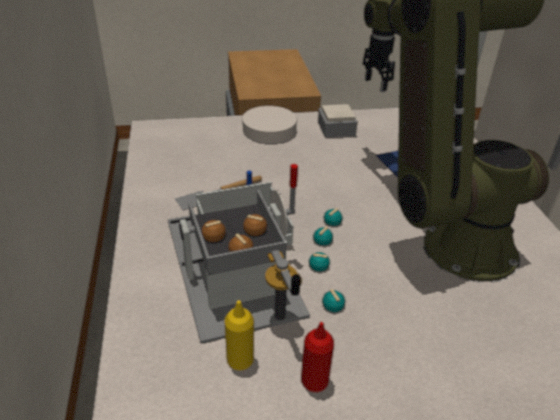

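View pics/top0.png

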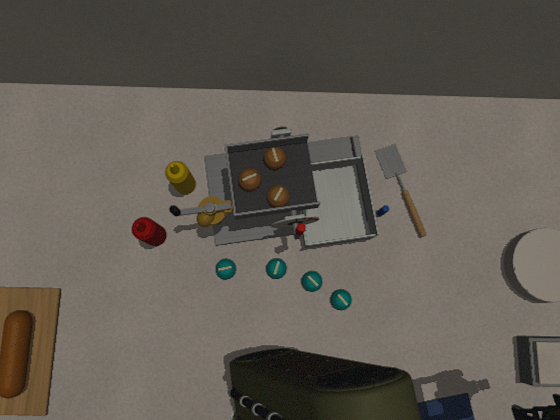

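The scene view shows the tray pulled out on the right (blue knob about (383,210) in top), the lever top at (300,228), the latch knob at (175,211), ketchup at (148,231) and the spatula just right of the blue knob. Next I'll localise these.

```bash
cat > h.py <<'E'
from workcell import robot, get_image, get_calibration, spotter
import numpy as np, cv2
def proj(n,P):
    c=get_calibration(n); T=np.linalg.inv(c['pose']); q=np.atleast_2d(P)@T[:3,:3].T+T[:3,3]
    return np.c_[c['fx']*q[:,0]/q[:,2]+c['cx'],c['fy']*q[:,1]/q[:,2]+c['cy']]
def cloud(n,d):
    c=get_calibration(n); v,u=np.mgrid[:420,:560]; T=np.array(c['pose'])
    q=np.stack([(u-c['cx'])/c['fx']*d,(v-c['cy'])/c['fy']*d,d],-1)
    w=q@T[:3,:3].T+T[:3,3]; w[d<=0]=np.nan; return w
E
python3 - <<'E'
from h import *
for n in('top','scene'):
    p,d=get_image(n); w=cloud(n,d)
    hsv=cv2.cvtColor(p,cv2.COLOR_RGB2HSV)
    for t in('stand','latch_knob','latch','lever_top','tray_knob','tray_floor','tray','pan','roll1','mustard','ketchup','spatula'):
        try: r=spotter.outline_of(n,t)
        except Exception as e: print(t,e); continue
        for o in r[:4]:
            if o['score']<.3: continue
            P=w[o['mask']]; P=P[~np.isnan(P[:,0])]
            if len(P)==0: continue
            z=np.percentile(P[:,2],95); Q=P[P[:,2]>z-8]
            print(n,t,round(o['score'],2),np.round(o['box']),'n',len(P),'med',np.round(np.median(P,0)),'topz',round(z),'top',np.round(np.median(Q,0)),'lo',np.round(np.percentile(P,3,axis=0)),'hi',np.round(np.percentile(P,97,axis=0)))
E
```

```text
top stand 0.97 [169. 125. 389. 248.] n 15974 med [615. -26.  45.] topz 183 top [559.  52. 184.] lo [ 502. -229.    8.] hi [779. 205. 185.]
top latch_knob 0.73 [169. 203. 229. 217.] n 452 med [551. 204. 173.] topz 214 top [542. 259. 214.] lo [535. 138. 165.] hi [568. 264. 216.]
top latch 0.72 [170. 203. 232. 215.] n 472 med [552. 203. 173.] topz 214 top [542. 258. 214.] lo [535. 136. 142.] hi [571. 267. 215.]
top lever_top 0.65 [225. 134. 316. 239.] n 5071 med [647.  29. 141.] topz 185 top [569.  38. 184.] lo [539. -67. 137.] hi [736. 135. 186.]
top tray_knob 0.64 [298. 155. 387. 247.] n 5252 med [ 598. -165.   20.] topz 87 top [ 581. -227.   91.] lo [ 497. -243.   14.] hi [719. -73.  93.]
top tray_knob 0.37 [374. 143. 425. 237.] n 993 med [ 720. -327.    4.] topz 20 top [ 584. -368.   17.] lo [ 536. -387.   -2.] hi [ 782. -280.   21.]
top tray_floor 0.77 [303. 158. 387. 247.] n 5078 med [ 598. -165.   20.] topz 85 top [ 576. -222.   88.] lo [ 497. -241.   14.] hi [718. -73.  93.]
top tray_floor 0.41 [265. 149. 284. 173.] n 394 med [687.  27. 170.] topz 179 top [691.  26. 174.] lo [66
[... 2977 characters left out ...]
 roll1 0.63 [305. 250. 327. 270.] n 361 med [431.  25.  27.] topz 39 top [428.  17.  36.] lo [403.  -1.   2.] hi [452.  39.  39.]
scene roll1 0.61 [200. 224. 226. 245.] n 416 med [694.  38. 168.] topz 179 top [694.  29. 176.] lo [670.  12. 149.] hi [718.  52. 180.]
scene mustard 0.48 [196. 174. 293. 244.] n 1695 med [ 612. -227.   67.] topz 99 top [ 585. -235.   95.] lo [ 489. -257.   28.] hi [723. -65. 117.]
scene ketchup 0.94 [298. 324. 333. 392.] n 1784 med [517. 368. 101.] topz 157 top [512. 353. 162.] lo [487. 340.   8.] hi [539. 377. 165.]
scene spatula 0.57 [172. 176. 262. 210.] n 385 med [ 737. -337.    7.] topz 22 top [ 598. -365.   19.] lo [ 534. -388.    1.] hi [ 786. -282.   23.]
```

Run:
```python
from h import *
for n in('top','scene'):
    p=cv2.imread(f'pics/{n}0.png')[:,:,::-1].copy(); d=np.load(f'pics/{n}0.npy'); w=cloud(n,d); hsv=cv2.cvtColor(p,cv2.COLOR_RGB2HSV).astype(int)
    H,S,V=hsv[...,0],hsv[...,1],hsv[...,2]; ok=~np.isnan(w[...,0])
    roi=(w[...,0]>380)&(w[...,0]<800)
    for nm,m in (('red',((H<8)|(H>172))&(S>170)&(V>60)&(w[...,1]<150)&(w[...,1]>-150)),('blue',(H>95)&(H<130)&(S>120)&(w[...,1]<-150)&(w[...,1]>-330)),('black',(V<40)&(w[...,1]>200)&(w[...,2]>180)),
      ('brown',(H<20)&(S>100)&(w[...,2]>145)&(w[...,2]<182)&(w[...,1]>-70)&(w[...,1]<130))):
        m=m&roi&ok; P=w[m]; v,u=np.nonzero(m); 
        if not len(P): print(n,nm,'none'); continue
        z=np.percentile(P[:,2],95); k=P[:,2]>z-6; Q=P[k]
        print(n,nm,len(P),'uv',u.min(),u.max(),v.min(),v.max(),'z95',z.round(1),'top',Q.mean(0).round(1),'top rng',Q.min(0).round(),Q.max(0).round(),'uvtop',u[k].mean().round(1),v[k].mean().round(1))
    # tall flat surfaces: stand plate / pan rim
    if n=='top':
        m=ok&roi&(abs(w[...,2]-12)<5)&(abs(w[...,1])<260)&(S<60)
        print('plate',cv2.minAreaRect(w[m][:,:2].astype(np.float32)))
        m=ok&(abs(w[...,2]-185)<4)&roi&(abs(w[...,1]-30)<130); print('rim',m.sum(),cv2.minAreaRect(w[m][:,:2].astype(np.float32)))
        m=ok&roi&(abs(w[...,2]-19)<4)&(w[...,1]<-60)&(w[...,1]>-235)&(w[...,0]<740); print('floor',cv2.minAreaRect(w[m][:,:2].astype(np.float32)))
```

```text
top red 61 uv 297 310 219 231 z95 286.1 top [495.4 -32.7 284.2] top rng [487. -40. 281.] [504. -25. 288.] uvtop 300.6 226.9
top blue 64 uv 377 388 206 215 z95 126.4 top [ 574.4 -259.8  123.7] top rng [ 568. -268.  120.] [ 582. -252.  128.] uvtop 385.1 208.5
top black 72 uv 170 179 206 215 z95 216.8 top [542.3 257.9 214.3] top rng [535. 250. 212.] [549. 265. 218.] uvtop 172.9 208.8
top brown 1038 uv 231 312 147 223 z95 176.8 top [637.4  43.2 174.1] top rng [534. -68. 171.] [712. 107. 180.] uvtop 266.8 176.4
plate ((583.3594360351562, -28.143798828125), (409.40887451171875, 471.2471923828125), 6.314454555511475)
rim 640 ((606.8760986328125, 27.523696899414062), (251.86500549316406, 208.6370391845703), 9.796963691711426)
floor ((559.1773071289062, -147.98333740234375), (173.78517150878906, 358.4635009765625), 89.60298156738281)
scene red 113 uv 291 296 165 187 z95 286.7 top [497.4 -29.1 285.4] top rng [492. -35. 282.] [504. -22. 288.] uvtop 293.6 166.9
scene blue 39 uv 247 250 171 183 z95 127.6 top [ 576.5 -257.4  125.9] top rng [ 573. -266.  122.] [ 580. -251.  129.] uvtop 248.9 172.6
scene black 129 uv 291 299 275 293 z95 216.9 top [543.5 261.  215.1] top rng [536. 251. 211.] [551. 267. 219.] uvtop 295.5 278.7
scene brown 1014 uv 202 283 214 256 z95 178.1 top [642.1  49.1 175.8] top rng [574.  -4. 172.] [715. 110. 182.] uvtop 235.4 229.6
```

```bash
cat >> h.py <<'E'
from scipy.spatial.transform import Rotation as Ro
O=np.array([649.3,-5.6,0]); YAW=9.7; RS=Ro.from_euler('z',YAW,degrees=True).as_matrix()
def W2S(P): return (np.asarray(P)-O)@RS
def S2W(P): return np.asarray(P)@RS.T+O
def go(X=None,Y=None,Z=None,yaw=0):
    """tool stand coords; shift in tool axes (mm) to target, turn (deg) to tool down with tool y at yaw in the stand"""
    s=robot.read_state(); R=Ro.from_euler('xyz',s['tcp_rot'],degrees=True).as_matrix(); p=W2S(s['tool_pos'])
    a=np.radians(yaw+YAW); D=np.array([[0,np.cos(a),-0.],[0,np.sin(a),0],[-1,0,0]]); D[:,2]=np.cross(D[:,0],D[:,1])
    t=[p[i] if v is None else v for i,v in enumerate((X,Y,Z))]
    print('t',round(s['time_s'],2),'S',p.round(1),'F',np.round(RS.T@s['contact_force'],1),'w',round(s['gripper_width'],1),'shift',np.round(R.T@(S2W(t)-s['tool_pos']),1),'turn',Ro.from_matrix(R.T@D).as_rotvec(degrees=True).round(2),'q6',round(s['qpos'][5],1))
E
python3 -c "
from h import *
go()"
```

```text
t 1.4 S [-593.2 -433.2  239.3] F [ 0.5  0.  -0. ] w 85.3 shift [ 0. -0. -0.] turn [-85.22  -0.     0.  ] q6 -3.8
```

Emit:
drive_tool(
  increments=[
    {"wx": -7.1,"jaw": 0},
    {"wx": -7.1,"jaw": 0},
    {"wx": -7.1,"jaw": 0},
    {"wx": -7.1,"jaw": 0},
    {"wx": -7.1,"jaw": 0},
    {"wx": -7.1,"jaw": 0},
    {"wx": -7.1,"jaw": 0},
    {"wx": -7.1,"jaw": 0},
    {"wx": -7.1,"jaw": 0},
    {"wx": -7.1,"jaw": 0},
    {"wx": -7.1,"jaw": 0},
    {"wx": -7.1,"jaw": 0},
  ],
)

```text
invalid input at $.increments[0]: expected keys tx, ty, tz, wx, wy, wz, jaw
```

```bash
python3 -c "
from h import *
go(-165,-240,150)"
```

```text
t 1.4 S [-593.2 -433.2  239.3] F [ 0.5  0.  -0. ] w 85.3 shift [  89.3 -156.8 -442.8] turn [-85.22  -0.     0.  ] q6 -3.8
```

All keys are needed.

Emit:
drive_tool(
  increments=[
    {"tx": 0,"ty": 0,"tz": 0,"wx": -7.1,"wy": 0,"wz": 0,"jaw": 0},
    {"tx": 0,"ty": 0,"tz": 0,"wx": -7.1,"wy": 0,"wz": 0,"jaw": 0},
    {"tx": 0,"ty": 0,"tz": 0,"wx": -7.1,"wy": 0,"wz": 0,"jaw": 0},
    {"tx": 0,"ty": 0,"tz": 0,"wx": -7.1,"wy": 0,"wz": 0,"jaw": 0},
    {"tx": 0,"ty": 0,"tz": 0,"wx": -7.1,"wy": 0,"wz": 0,"jaw": 0},
    {"tx": 0,"ty": 0,"tz": 0,"wx": -7.1,"wy": 0,"wz": 0,"jaw": 0},
    {"tx": 0,"ty": 0,"tz": 0,"wx": -7.1,"wy": 0,"wz": 0,"jaw": 0},
    {"tx": 0,"ty": 0,"tz": 0,"wx": -7.1,"wy": 0,"wz": 0,"jaw": 0},
    {"tx": 0,"ty": 0,"tz": 0,"wx": -7.1,"wy": 0,"wz": 0,"jaw": 0},
    {"tx": 0,"ty": 0,"tz": 0,"wx": -7.1,"wy": 0,"wz": 0,"jaw": 0},
    {"tx": 0,"ty": 0,"tz": 0,"wx": -7.1,"wy": 0,"wz": 0,"jaw": 0},
    {"tx": 0,"ty": 0,"tz": 0,"wx": -7.1,"wy": 0,"wz": 0,"jaw": 0},
  ],
)

```text
time_s: 2.4
tool_pos: [137.6, -532.5, 239.3]
tcp_rot: [174.1, 90.0, 94.2]
contact_force: [-1.1, -0.4, -0.5]
gripper_width: 0.2
```

```bash
python3 -c "
from h import *
go(-165,-240,150)"
```

```text
t 2.4 S [-593.2 -433.2  239.3] F [-1.2 -0.2 -0.5] w 0.2 shift [  89.3  429.3 -190.6] turn [ 0.34 -0.   -0.  ] q6 -89.4
```

Emit:
drive_tool(
  increments=[
    {"tx": 0.0074,"ty": 0.0358,"tz": -0.0159,"wx": 0.3,"wy": 0,"wz": 0,"jaw": 0},
    {"tx": 0.0074,"ty": 0.0358,"tz": -0.0159,"wx": 0,"wy": 0,"wz": 0,"jaw": 0},
    {"tx": 0.0074,"ty": 0.0358,"tz": -0.0159,"wx": 0,"wy": 0,"wz": 0,"jaw": 0},
    {"tx": 0.0074,"ty": 0.0358,"tz": -0.0159,"wx": 0,"wy": 0,"wz": 0,"jaw": 0},
    {"tx": 0.0074,"ty": 0.0358,"tz": -0.0159,"wx": 0,"wy": 0,"wz": 0,"jaw": 0},
    {"tx": 0.0074,"ty": 0.0358,"tz": -0.0159,"wx": 0,"wy": 0,"wz": 0,"jaw": 0},
    {"tx": 0.0074,"ty": 0.0358,"tz": -0.0159,"wx": 0,"wy": 0,"wz": 0,"jaw": 0},
    {"tx": 0.0074,"ty": 0.0358,"tz": -0.0159,"wx": 0,"wy": 0,"wz": 0,"jaw": 0},
    {"tx": 0.0074,"ty": 0.0358,"tz": -0.0159,"wx": 0,"wy": 0,"wz": 0,"jaw": 0},
    {"tx": 0.0074,"ty": 0.0358,"tz": -0.0159,"wx": 0,"wy": 0,"wz": 0,"jaw": 0},
    {"tx": 0.0074,"ty": 0.0358,"tz": -0.0159,"wx": 0,"wy": 0,"wz": 0,"jaw": 0},
    {"tx": 0.0074,"ty": 0.0358,"tz": -0.0159,"wx": 0,"wy": 0,"wz": 0,"jaw": 0},
  ],
)

```text
time_s: 3.4
tool_pos: [531.7, -272.6, 150.2]
tcp_rot: [39.8, 90.0, -40.8]
contact_force: [-0.1, -0.8, 0.6]
gripper_width: 0.1
```

```bash
python3 -c "
from h import *
go(-165,-240,87)"
```

```text
t 3.4 S [-160.9 -243.4  150.2] F [-0.3 -0.8  0.6] w 0.1 shift [63.2 -4.1 -3.4] turn [-0.31  0.01 -0.01] q6 -40.0
```

Emit:
drive_tool(
  increments=[
    {"tx": 0.031,"ty": -0.004,"tz": -0.003,"wx": -0.3,"wy": 0,"wz": 0,"jaw": 0},
    {"tx": 0.032,"ty": 0,"tz": 0,"wx": 0,"wy": 0,"wz": 0,"jaw": 0},
    {"tx": 0,"ty": 0,"tz": 0,"wx": 0,"wy": 0,"wz": 0,"jaw": 0},
    {"tx": 0,"ty": 0.01,"tz": 0,"wx": 0,"wy": 0,"wz": 0,"jaw": 0},
    {"tx": 0,"ty": 0.01,"tz": 0,"wx": 0,"wy": 0,"wz": 0,"jaw": 0},
    {"tx": 0,"ty": 0.01,"tz": 0,"wx": 0,"wy": 0,"wz": 0,"jaw": 0},
    {"tx": 0,"ty": 0.01,"tz": 0,"wx": 0,"wy": 0,"wz": 0,"jaw": 0},
    {"tx": 0,"ty": 0.01,"tz": 0,"wx": 0,"wy": 0,"wz": 0,"jaw": 0},
    {"tx": 0,"ty": 0.01,"tz": 0,"wx": 0,"wy": 0,"wz": 0,"jaw": 0},
    {"tx": 0,"ty": 0.01,"tz": 0,"wx": 0,"wy": 0,"wz": 0,"jaw": 0},
    {"tx": 0,"ty": 0.005,"tz": 0,"wx": 0,"wy": 0,"wz": 0,"jaw": 0},
  ],
)

```text
time_s: 4.32
tool_pos: [600.6, -259.6, 89.4]
tcp_rot: [49.8, 89.9, -30.5]
contact_force: [-2.1, -1.9, 2.2]
gripper_width: -0.1
```

```bash
python3 -c "
from h import *
go(-80,-240,87)"
```

```text
t 4.32 S [ -90.8 -242.2   89.4] F [-2.3 -1.5  2.2] w -0.1 shift [ 2.4 10.8 -2.2] turn [-0.04  0.06 -0.07] q6 -36.2
```

Emit:
drive_tool(
  increments=[
    {"tx": 0,"ty": 0.005,"tz": 0,"wx": 0,"wy": 0,"wz": 0,"jaw": 0},
    {"tx": 0,"ty": 0.005,"tz": 0,"wx": 0,"wy": 0,"wz": 0,"jaw": 0},
    {"tx": 0,"ty": 0.004,"tz": 0,"wx": 0,"wy": 0,"wz": 0,"jaw": 0},
  ],
)

```text
time_s: 4.57
tool_pos: [609.7, -258.3, 88.6]
tcp_rot: [-100.0, 89.4, 179.6]
contact_force: [-77.0, -3.4, 36.1]
gripper_width: 0.1
```

Emit:
drive_tool(
  increments=[
    {"tx": 0,"ty": 0.003,"tz": 0,"wx": 0,"wy": 0,"wz": 0,"jaw": 0},
    {"tx": 0,"ty": 0,"tz": 0,"wx": 0,"wy": 0,"wz": 0,"jaw": 0},
  ],
)

```text
time_s: 4.73
tool_pos: [611.2, -259.1, 89.4]
tcp_rot: [-97.3, 89.3, -177.8]
contact_force: [-61.9, -6.9, 32.2]
gripper_width: -0.1
```

```bash
python3 -c "
from h import *
p,d=get_image('top'); w=cloud('top',d); hsv=cv2.cvtColor(p,cv2.COLOR_RGB2HSV).astype(int)
H,S=hsv[...,0],hsv[...,1]; m=(H>95)&(H<130)&(S>120)&(w[...,1]<-150)&(w[...,1]>-330)&(w[...,0]>400)
P=W2S(w[m]); print(len(P), P.mean(0) if len(P) else '',P.min(0),P.max(0))
cv2.imwrite('pics/t1.png',p[100:300,150:450,::-1].repeat(2,0).repeat(2,1))
go(-73,-240,87)"
```

```text
Traceback (most recent call last):
ValueError: zero-size array to reduction operation minimum which has no identity
```

Emit:
drive_tool(
  increments=[
    {"tx": 0,"ty": -0.008,"tz": 0,"wx": 0,"wy": 0,"wz": 0,"jaw": 0},
    {"tx": 0,"ty": -0.008,"tz": 0,"wx": 0,"wy": 0,"wz": 0,"jaw": 0},
    {"tx": -0.04,"ty": -0.01,"tz": 0,"wx": 0,"wy": 0,"wz": 0,"jaw": 0},
    {"tx": -0.04,"ty": -0.01,"tz": 0,"wx": 0,"wy": 0,"wz": 0,"jaw": 0},
    {"tx": -0.04,"ty": -0.02,"tz": 0,"wx": 0,"wy": 0,"wz": 0,"jaw": 0},
    {"tx": -0.04,"ty": -0.02,"tz": 0,"wx": 0,"wy": 0,"wz": 0,"jaw": 0},
  ],
)

```text
time_s: 5.28
tool_pos: [543.3, -268.4, 243.9]
tcp_rot: [112.3, 90.0, 32.0]
contact_force: [-0.2, -0.4, 0.8]
gripper_width: -0.4
```

```bash
python3 -c "
from h import *
for n in('scene','top'):
  p,d=get_image(n); w=cloud(n,d); hsv=cv2.cvtColor(p,cv2.COLOR_RGB2HSV).astype(int)
  H,S=hsv[...,0],hsv[...,1]; m=(H>95)&(H<130)&(S>120)&(w[...,1]<-150)&(w[...,1]>-330)&(w[...,0]>400)
  P=W2S(w[m]); P=P[P[:,2]>np.max(P[:,2],initial=0)-8]; print(n,len(P), P.mean(0) if len(P) else '')
  cv2.imwrite(f'pics/{n}1.png',cv2.resize(p[100:350,150:450,::-1],None,fx=2,fy=2))
go(-60,280,270,45)"
```

```text
scene 1 [-121.99927447 -181.39095886  494.62918363]
top 2 [-157.44694542 -157.84577355  513.3218407 ]
t 5.38 S [-148.4 -242.8  249.5] F [0.3 0.4 0.5] w 0.2 shift [ -23.3   87.8 -522.8] turn [-45.08   0.54  -0.28] q6 -39.5
```

View pics/top1.png

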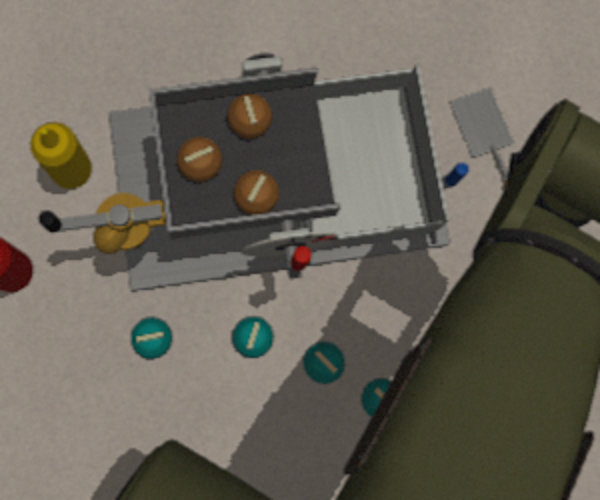

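The tray looks home: the blue knob is at crop (456,172). I'll cross high over to the latch.

Emit:
drive_tool(
  increments=[
    {"tx": -0.036,"ty": 0,"tz": -0.02,"wx": 0,"wy": 0.5,"wz": -0.3,"jaw": 0.034},
    {"tx": -0.036,"ty": 0,"tz": -0.02,"wx": 0,"wy": 0,"wz": 0,"jaw": 0.034},
    {"tx": 0,"ty": 0.0088,"tz": -0.0405,"wx": 0,"wy": 0,"wz": 0,"jaw": 0.034},
    {"tx": 0,"ty": 0.0088,"tz": -0.0405,"wx": 0,"wy": 0,"wz": 0,"jaw": 0.034},
    {"tx": 0,"ty": 0.0088,"tz": -0.0405,"wx": 0,"wy": 0,"wz": 0,"jaw": 0.034},
    {"tx": 0,"ty": 0.0088,"tz": -0.0405,"wx": 0,"wy": 0,"wz": 0,"jaw": 0.034},
    {"tx": 0,"ty": 0.0088,"tz": -0.0405,"wx": 0,"wy": 0,"wz": 0,"jaw": 0.034},
    {"tx": 0,"ty": 0.0088,"tz": -0.0405,"wx": 0,"wy": 0,"wz": 0,"jaw": 0.034},
    {"tx": 0,"ty": 0.0088,"tz": -0.0405,"wx": 0,"wy": 0,"wz": 0,"jaw": 0.034},
    {"tx": 0,"ty": 0.0088,"tz": -0.0405,"wx": 0,"wy": 0,"wz": 0,"jaw": 0.034},
    {"tx": 0,"ty": 0.0088,"tz": -0.0405,"wx": 0,"wy": 0,"wz": 0,"jaw": 0.034},
    {"tx": 0,"ty": 0.0088,"tz": -0.0405,"wx": 0,"wy": 0,"wz": 0,"jaw": 0.034},
  ],
)

```text
time_s: 6.38
tool_pos: [555.8, 186.7, 317.3]
tcp_rot: [-149.7, 89.4, 130.0]
contact_force: [0.3, -0.5, -0.7]
gripper_width: 33.8
```

Emit:
drive_tool(
  increments=[
    {"tx": 0,"ty": 0,"tz": -0.025,"wx": -6.5,"wy": 0,"wz": 0,"jaw": 0.034},
    {"tx": 0,"ty": 0,"tz": -0.025,"wx": -6.5,"wy": 0,"wz": 0,"jaw": 0.034},
    {"tx": 0,"ty": 0,"tz": -0.025,"wx": -6.5,"wy": 0,"wz": 0,"jaw": 0.034},
    {"tx": 0,"ty": 0,"tz": 0,"wx": -6.5,"wy": 0,"wz": 0,"jaw": 0.034},
    {"tx": 0,"ty": 0,"tz": 0,"wx": -6.5,"wy": 0,"wz": 0,"jaw": 0.034},
    {"tx": 0,"ty": 0,"tz": 0,"wx": -6.5,"wy": 0,"wz": 0,"jaw": 0.034},
    {"tx": 0,"ty": 0,"tz": 0,"wx": -6,"wy": 0,"wz": 0,"jaw": 0.034},
  ],
)

```text
time_s: 6.97
tool_pos: [535.3, 256.5, 317.8]
tcp_rot: [167.3, 89.4, 132.4]
contact_force: [0.8, -0.1, 0.0]
gripper_width: 34.0
```

```bash
python3 -c "
from h import *
print('home knob pred',proj('top',S2W([-50,-238,125])),'+10mm out',proj('top',S2W([-60,-238,125])))
p,d=get_image('top'); w=cloud('top',d); hsv=cv2.cvtColor(p,cv2.COLOR_RGB2HSV).astype(int)
H,S,V=[hsv[...,i] for i in range(3)]; m=(H>95)&(H<130)&(S>110); m[:150]=0;m[230:]=0;m[:,:365]=0;m[:,400:]=0
v,u=np.nonzero(m); P=W2S(w[m]); k=P[:,2]>118; print(u.min(),u.max(),v.min(),v.max(), P[k].mean(0), u[k].mean(),v[k].mean())
go(-60,280,196,45)"
```

```text
home knob pred [[380.22016615 183.30458326]] +10mm out [[380.96621386 187.0337166 ]]
373 383 182 192 [ -52.59423456 -237.3818316   123.79773938] 380.06060606060606 184.42424242424244
t 7.02 S [-68.2 277.5 317.8] F [-0.6  0.1 -0.7] w 33.6 shift [121.8   7.2   5.3] turn [ 0.74 -0.59 -0.14] q6 -33.6
```

Emit:
drive_tool(
  increments=[
    {"tx": 0.03,"ty": 0.007,"tz": 0.005,"wx": 0.7,"wy": -0.6,"wz": 0,"jaw": 0.034},
    {"tx": 0.03,"ty": 0,"tz": 0,"wx": 0,"wy": 0,"wz": 0,"jaw": 0.034},
    {"tx": 0.02,"ty": 0,"tz": 0,"wx": 0,"wy": 0,"wz": 0,"jaw": 0.034},
    {"tx": 0.01,"ty": 0,"tz": 0,"wx": 0,"wy": 0,"wz": 0,"jaw": 0.034},
  ],
)

```text
time_s: 7.35
tool_pos: [542.7, 259.1, 224.8]
tcp_rot: [-149.1, 89.9, 174.7]
contact_force: [0.8, -0.8, -0.5]
gripper_width: 33.9
```

```bash
python3 -c "
from h import *
go(-60,280,196,45)"
```

```text
t 7.35 S [-60.5 278.9 224.8] F [ 0.7 -0.9 -0.5] w 33.9 shift [28.8  1.2 -0.4] turn [-0.86 -0.1   0.06] q6 -31.8
```

Emit:
drive_tool(
  increments=[
    {"tx": 0.01,"ty": 0.001,"tz": 0,"wx": 0,"wy": 0,"wz": 0,"jaw": 0.034},
    {"tx": 0.009,"ty": 0,"tz": 0,"wx": 0,"wy": 0,"wz": 0,"jaw": 0.034},
    {"tx": 0.009,"ty": 0,"tz": 0,"wx": 0,"wy": 0,"wz": 0,"jaw": 0.034},
    {"tx": 0,"ty": 0,"tz": 0,"wx": 0,"wy": 0,"wz": 0,"jaw": 0.027},
    {"tx": 0,"ty": 0,"tz": 0,"wx": 0,"wy": 0,"wz": 0,"jaw": 0.027},
  ],
)

```text
time_s: 7.77
tool_pos: [544.3, 260.3, 200.2]
tcp_rot: [76.1, 89.9, 40.1]
contact_force: [-0.8, -1.1, 0.4]
gripper_width: 27.1
```

```bash
python3 -c "
from h import *
go(-60,280,196,45)
# arc increments in tool axes at yaw 45: ty=(1,1)/r2, tz = (1,-1)/r2 (stand)
th=np.linspace(0,1.6,17); P=np.c_[-60-80*np.sin(th),200+80*np.cos(th)]; d=np.diff(P,axis=0)
s=2**-.5; print(np.c_[th[1:],(d[:,0]+d[:,1])*s,(d[:,0]-d[:,1])*s].round(1).tolist())"
```

```text
t 7.77 S [-58.7 279.8 200.2] F [-1.  -0.9  0.4] w 27.1 shift [ 4.2 -0.8 -1.1] turn [-0.73  0.04 -0.14] q6 -31.9
[[0.1, -5.9, -5.4], [0.2, -6.4, -4.7], [0.3, -6.9, -4.1], [0.4, -7.3, -3.4], [0.5, -7.6, -2.6], [0.6, -7.8, -1.9], [0.7, -7.9, -1.1], [0.8, -8.0, -0.3], [0.9, -8.0, 0.5], [1.0, -7.9, 1.3], [1.1, -7.7, 2.1], [1.2, -7.5, 2.9], [1.3, -7.1, 3.6], [1.4, -6.8, 4.3], [1.5, -6.3, 4.9], [1.6, -5.8, 5.5]]
```

Emit:
drive_tool(
  increments=[
    {"tx": 0,"ty": -0.0059,"tz": -0.0054,"wx": 0,"wy": 0,"wz": 0,"jaw": 0.027},
    {"tx": 0,"ty": -0.0064,"tz": -0.0047,"wx": 0,"wy": 0,"wz": 0,"jaw": 0.027},
    {"tx": 0,"ty": -0.0069,"tz": -0.0041,"wx": 0,"wy": 0,"wz": 0,"jaw": 0.027},
    {"tx": 0,"ty": -0.0073,"tz": -0.0034,"wx": 0,"wy": 0,"wz": 0,"jaw": 0.027},
    {"tx": 0,"ty": -0.0076,"tz": -0.0026,"wx": 0,"wy": 0,"wz": 0,"jaw": 0.027},
    {"tx": 0,"ty": -0.0078,"tz": -0.0019,"wx": 0,"wy": 0,"wz": 0,"jaw": 0.027},
    {"tx": 0,"ty": -0.0079,"tz": -0.0011,"wx": 0,"wy": 0,"wz": 0,"jaw": 0.027},
    {"tx": 0,"ty": -0.008,"tz": -0.0003,"wx": 0,"wy": 0,"wz": 0,"jaw": 0.027},
    {"tx": 0,"ty": -0.008,"tz": 0.0005,"wx": 0,"wy": 0,"wz": 0,"jaw": 0.027},
    {"tx": 0,"ty": -0.0079,"tz": 0.0013,"wx": 0,"wy": 0,"wz": 0,"jaw": 0.027},
    {"tx": 0,"ty": -0.0077,"tz": 0.0021,"wx": 0,"wy": 0,"wz": 0,"jaw": 0.027},
  ],
)

```text
time_s: 8.68
tool_pos: [480.0, 205.1, 199.6]
tcp_rot: [76.4, 89.9, 40.4]
contact_force: [-0.4, 0.4, -0.3]
gripper_width: 26.8
```

```bash
python3 -c "
from h import *
go(-60-80*np.sin(1.1),200+80*np.cos(1.1),198,45)"
```

```text
t 8.68 S [-131.3  236.2  199.6] F [-0.3  0.5 -0.3] w 26.8 shift [ 1.6  0.1 -0. ] turn [-0.72  0.03 -0.11] q6 -34.9
```

Emit:
drive_tool(
  increments=[
    {"tx": 0,"ty": -0.0075,"tz": 0.0029,"wx": 0,"wy": 0,"wz": 0,"jaw": 0.027},
    {"tx": 0,"ty": -0.0071,"tz": 0.0036,"wx": 0,"wy": 0,"wz": 0,"jaw": 0.027},
    {"tx": 0,"ty": -0.0068,"tz": 0.0043,"wx": 0,"wy": 0,"wz": 0,"jaw": 0.027},
    {"tx": 0,"ty": -0.0055,"tz": 0.0045,"wx": 0,"wy": 0,"wz": 0,"jaw": 0.027},
    {"tx": 0,"ty": 0,"tz": 0,"wx": 0,"wy": 0,"wz": 0,"jaw": 0.027},
  ],
)

```text
time_s: 9.1
tool_pos: [477.3, 173.9, 199.7]
tcp_rot: [71.6, 89.9, 35.5]
contact_force: [0.2, 0.2, -0.2]
gripper_width: 26.8
```

```bash
python3 -c "
from h import *
go(-60-80*np.sin(1.5),200+80*np.cos(1.5),198,45)"
```

```text
t 9.1 S [-139.3  205.9  199.7] F [ 0.2  0.2 -0.2] w 26.8 shift [ 1.7 -0.5 -0.1] turn [-0.78  0.04 -0.12] q6 -38.1
```

Emit:
drive_tool(
  increments=[
    {"tx": 0,"ty": 0,"tz": 0,"wx": 0,"wy": 0,"wz": 0,"jaw": 0.036},
    {"tx": 0,"ty": 0,"tz": 0,"wx": 0,"wy": 0,"wz": 0,"jaw": 0.036},
    {"tx": -0.03,"ty": 0,"tz": 0,"wx": 0,"wy": 0,"wz": 0,"jaw": 0.036},
    {"tx": -0.04,"ty": 0,"tz": 0,"wx": 6.4,"wy": 0,"wz": 0,"jaw": 0},
    {"tx": -0.04,"ty": 0,"tz": 0,"wx": 6.4,"wy": 0,"wz": 0,"jaw": 0},
    {"tx": 0,"ty": 0,"tz": 0,"wx": 6.4,"wy": 0,"wz": 0,"jaw": 0},
    {"tx": 0,"ty": 0,"tz": 0,"wx": 6.4,"wy": 0,"wz": 0,"jaw": 0},
    {"tx": 0,"ty": 0,"tz": 0,"wx": 6.4,"wy": 0,"wz": 0,"jaw": 0},
    {"tx": 0,"ty": 0,"tz": 0,"wx": 6.4,"wy": 0,"wz": 0,"jaw": 0},
    {"tx": 0,"ty": 0,"tz": 0,"wx": 6,"wy": 0,"wz": 0,"jaw": 0},
  ],
)

```text
time_s: 9.93
tool_pos: [476.8, 175.4, 309.6]
tcp_rot: [121.8, 89.9, 41.1]
contact_force: [0.1, 0.2, -0.0]
gripper_width: 0.2
```

```bash
cat >> h.py <<'E'
def pts():
    for n in('top','scene'):
        p,d=get_image(n); w=W2S(cloud(n,d)); hsv=cv2.cvtColor(p,cv2.COLOR_RGB2HSV).astype(int); H,S,V=[hsv[...,i] for i in range(3)]
        X,Y,Z=w[...,0],w[...,1],w[...,2]
        for nm,m in (('red',((H<8)|(H>172))&(S>170)&(V>60)&(abs(X+155)<25)&(abs(Y+60)<110)&(Z>160)),('blue',(H>95)&(H<130)&(S>110)&(abs(X+70)<70)&(abs(Y+238)<20)&(Z>112)),('black',(V<45)&(np.hypot(X+60,Y-200)<100)&(np.hypot(X+60,Y-200)>65)&(Z>195)&(Z<225))):
            P=w[m]; print(n,nm,len(P),P.mean(0).round(1) if len(P) else '',P.min(0).round() if len(P) else '',P.max(0).round() if len(P) else '')
        cv2.imwrite(f'pics/{n}_now.png',cv2.resize(p[100:350,150:450,::-1],None,fx=2,fy=2))
E
python3 -c "
from h import *
pts(); go(-158,40,273)"
```

```text
top red 61 [-156.6   -0.9  283.9] [-165.   -9.  271.] [-147.    8.  288.]
top blue 38 [ -53.2 -236.8  122.5] [ -60. -246.  112.] [ -46. -229.  129.]
top black 33 [-141.8  207.7  213.2] [-150.  203.  195.] [-133.  213.  217.]
scene red 107 [-153.     4.2  263.2] [-160.   -5.  229.] [-147.   10.  289.]
scene blue 20 [ -49.5 -234.4  122. ] [ -55. -243.  112.] [ -46. -231.  129.]
scene black 80 [-138.7  206.9  210.2] [-148.  195.  196.] [-132.  214.  219.]
t 10.03 S [-139.5  207.4  309.6] F [ 0.5 -0.3 -0. ] w -0.1 shift [ 36.3 -18.  167.6] turn [-0.21 -0.07 -0.11] q6 6.5
```

Emit:
drive_tool(
  increments=[
    {"tx": 0,"ty": -0.006,"tz": 0.035,"wx": 0,"wy": 0,"wz": 0,"jaw": 0},
    {"tx": 0,"ty": -0.006,"tz": 0.035,"wx": 0,"wy": 0,"wz": 0,"jaw": 0},
    {"tx": 0.012,"ty": -0.006,"tz": 0.035,"wx": 0,"wy": 0,"wz": 0,"jaw": 0},
    {"tx": 0.012,"ty": 0,"tz": 0.035,"wx": 0,"wy": 0,"wz": 0,"jaw": 0},
    {"tx": 0.012,"ty": 0,"tz": 0.027,"wx": 0,"wy": 0,"wz": 0,"jaw": 0},
  ],
)

```text
time_s: 10.45
tool_pos: [486.9, 5.5, 273.2]
tcp_rot: [107.4, 89.8, 27.2]
contact_force: [0.6, -0.5, 0.2]
gripper_width: 0.3
```

```bash
python3 -c "
from h import *
t=np.radians([0,5,10,15,20,25,30,35,40,45,50,54,57,60]); C=np.c_[-115*np.sin(t)+10*np.cos(t)+11,150+115*np.cos(t)+10*np.sin(t)+8]
print(C.round(1).tolist()); print((-np.diff(C,axis=0)).round(1).tolist(),'cols tz,tx')
go(-158,C[0,0],C[0,1])"
```

```text
[[21.0, 273.0], [10.9, 273.4], [0.9, 273.0], [-9.1, 271.7], [-18.9, 269.5], [-28.5, 266.5], [-37.8, 262.6], [-46.8, 257.9], [-55.3, 252.5], [-63.2, 246.4], [-70.7, 239.6], [-76.2, 233.7], [-80.0, 229.0], [-83.6, 224.2]]
[[10.1, -0.4], [10.1, 0.4], [10.0, 1.3], [9.8, 2.2], [9.6, 3.0], [9.3, 3.9], [8.9, 4.7], [8.5, 5.4], [8.0, 6.1], [7.4, 6.8], [5.5, 5.9], [3.8, 4.7], [3.6, 4.9]] cols tz,tx
t 10.45 S [-158.2   38.3  273.2] F [ 0.5 -0.6  0.2] w 0.3 shift [ 0.2  0.1 17.3] turn [ 0.12 -0.05 -0.17] q6 -13.5
```

Emit:
drive_tool(
  increments=[
    {"tx": 0,"ty": 0,"tz": 0.0085,"wx": 0,"wy": 0,"wz": 0,"jaw": 0},
    {"tx": 0,"ty": 0,"tz": 0.0085,"wx": 0,"wy": 0,"wz": 0,"jaw": 0},
    {"tx": 0,"ty": 0,"tz": 0.0101,"wx": 0,"wy": 0,"wz": 0,"jaw": 0},
    {"tx": 0,"ty": 0,"tz": 0.0101,"wx": 0,"wy": 0,"wz": 0,"jaw": 0},
    {"tx": 0.0013,"ty": 0,"tz": 0.01,"wx": 0,"wy": 0,"wz": 0,"jaw": 0},
    {"tx": 0.0022,"ty": 0,"tz": 0.0098,"wx": 0,"wy": 0,"wz": 0,"jaw": 0},
    {"tx": 0.003,"ty": 0,"tz": 0.0096,"wx": 0,"wy": 0,"wz": 0,"jaw": 0},
  ],
)

```text
time_s: 11.03
tool_pos: [498.6, -57.1, 268.4]
tcp_rot: [115.6, 89.7, 35.4]
contact_force: [-1.8, 7.6, 7.0]
gripper_width: -0.1
```

```bash
python3 -c "
from h import *
pts(); go(-158,-28.5,266.5)"
```

```text
top red 0   
top blue 36 [ -52.8 -237.2  122.7] [ -60. -246.  112.] [ -47. -230.  128.]
top black 78 [-128.   180.1  210.8] [-150.  105.  196.] [-76. 211. 219.]
scene red 53 [-153.3  -30.2  240.8] [-159.  -37.  227.] [-148.  -24.  259.]
scene blue 19 [ -50.1 -236.1  121.6] [ -54. -241.  113.] [ -46. -231.  128.]
scene black 83 [-138.9  206.5  209.8] [-148.  193.  195.] [-130.  212.  219.]
t 11.13 S [-157.3  -26.2  267.8] F [0.4 1.3 1.9] w -0.0 shift [ 1.3 -0.7  2.3] turn [ 0.03 -0.08 -0.23] q6 -20.6
```

Emit:
drive_tool(
  increments=[
    {"tx": 0.0039,"ty": 0,"tz": 0.0093,"wx": 0,"wy": 0,"wz": 0,"jaw": 0},
    {"tx": 0.0047,"ty": 0,"tz": 0.0089,"wx": 0,"wy": 0,"wz": 0,"jaw": 0},
    {"tx": 0.0054,"ty": 0,"tz": 0.0085,"wx": 0,"wy": 0,"wz": 0,"jaw": 0},
    {"tx": 0.0061,"ty": 0,"tz": 0.008,"wx": 0,"wy": 0,"wz": 0,"jaw": 0},
    {"tx": 0.0068,"ty": 0,"tz": 0.0074,"wx": 0,"wy": 0,"wz": 0,"jaw": 0},
    {"tx": 0.0059,"ty": 0,"tz": 0.0055,"wx": 0,"wy": 0,"wz": 0,"jaw": 0},
    {"tx": 0.0047,"ty": 0,"tz": 0.0038,"wx": 0,"wy": 0,"wz": 0,"jaw": 0},
    {"tx": 0.004,"ty": 0,"tz": 0.003,"wx": 0,"wy": 0,"wz": 0,"jaw": 0},
  ],
)

```text
time_s: 11.8
tool_pos: [508.3, -111.6, 226.8]
tcp_rot: [87.1, 89.7, 6.8]
contact_force: [0.1, -0.3, 11.4]
gripper_width: -0.1
```

```bash
python3 -c "
from h import *
pts(); go(-158,-83.6,224.2)"
```

```text
top red 4 [-155.1  -67.   205.7] [-156.  -69.  204.] [-153.  -65.  209.]
top blue 37 [ -53.3 -237.   123.1] [ -60. -247.  113.] [ -46. -230.  128.]
top black 58 [-142.1  202.7  212.5] [-150.  195.  195.] [-134.  211.  219.]
scene red 43 [-153.   -74.8  209.5] [-160. -108.  199.] [-143.  -63.  242.]
scene blue 20 [ -49.9 -235.4  121.5] [ -54. -242.  114.] [ -46. -229.  128.]
scene black 92 [-138.9  207.2  208.8] [-148.  196.  195.] [-130.  213.  220.]
t 11.9 S [-157.1  -80.7  226.2] F [1.  0.2 3.1] w 0.0 shift [ 2.  -0.9  2.9] turn [ 0.02 -0.01 -0.24] q6 -26.2
```

View pics/scene_now.png

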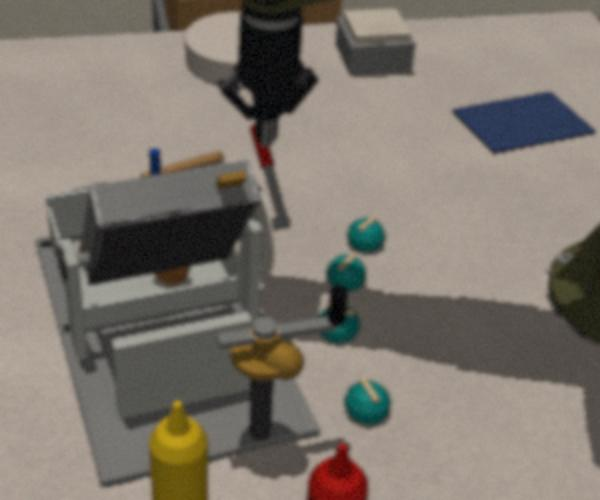

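The pan is tipped to about 57°, with a roll visible in the tray below it. I'll nudge it a little further and hold.

Emit:
drive_tool(
  increments=[
    {"tx": 0.003,"ty": 0,"tz": 0.002,"wx": 0,"wy": 0,"wz": 0,"jaw": 0},
    {"tx": 0.0015,"ty": 0,"tz": 0.001,"wx": 0,"wy": 0,"wz": 0,"jaw": 0},
    {"tx": 0,"ty": 0,"tz": 0,"wx": 0,"wy": 0,"wz": 0,"jaw": 0},
    {"tx": 0,"ty": 0,"tz": 0,"wx": 0,"wy": 0,"wz": 0,"jaw": 0},
    {"tx": 0,"ty": 0,"tz": 0,"wx": 0,"wy": 0,"wz": 0,"jaw": 0},
    {"tx": 0,"ty": 0,"tz": 0,"wx": 0,"wy": 0,"wz": 0,"jaw": 0},
    {"tx": 0,"ty": 0,"tz": 0,"wx": 0,"wy": 0,"wz": 0,"jaw": 0},
    {"tx": 0,"ty": 0,"tz": 0,"wx": 0,"wy": 0,"wz": 0,"jaw": 0},
    {"tx": 0,"ty": 0,"tz": 0,"wx": 0,"wy": 0,"wz": 0,"jaw": 0},
    {"tx": 0,"ty": 0,"tz": 0,"wx": 0,"wy": 0,"wz": 0,"jaw": 0},
    {"tx": 0,"ty": 0,"tz": 0,"wx": 0,"wy": 0,"wz": 0,"jaw": 0},
    {"tx": 0,"ty": 0,"tz": 0,"wx": 0,"wy": 0,"wz": 0,"jaw": 0},
  ],
)

```text
time_s: 12.9
tool_pos: [508.6, -114.3, 222.1]
tcp_rot: [90.0, 89.7, 9.7]
contact_force: [0.5, -0.5, 6.0]
gripper_width: -0.4
```

Emit:
drive_tool(
  increments=[
    {"tx": 0,"ty": 0,"tz": 0,"wx": 0,"wy": 0,"wz": 0,"jaw": 0},
    {"tx": 0,"ty": 0,"tz": 0,"wx": 0,"wy": 0,"wz": 0,"jaw": 0},
    {"tx": 0,"ty": 0,"tz": 0,"wx": 0,"wy": 0,"wz": 0,"jaw": 0},
    {"tx": 0,"ty": 0,"tz": 0,"wx": 0,"wy": 0,"wz": 0,"jaw": 0},
    {"tx": 0,"ty": 0,"tz": 0,"wx": 0,"wy": 0,"wz": 0,"jaw": 0},
    {"tx": 0,"ty": 0,"tz": 0,"wx": 0,"wy": 0,"wz": 0,"jaw": 0},
    {"tx": -0.02,"ty": 0,"tz": -0.005,"wx": 0,"wy": 0,"wz": 0,"jaw": 0},
    {"tx": -0.04,"ty": 0,"tz": 0,"wx": 0,"wy": 0,"wz": 0,"jaw": 0},
  ],
)

```text
time_s: 13.57
tool_pos: [505.7, -108.5, 278.1]
tcp_rot: [-136.7, 89.7, 143.1]
contact_force: [1.4, -0.3, 0.4]
gripper_width: -0.1
```

```bash
python3 -c "
from h import *
pts(); go(-158,-165,275)"
```

```text
top red 8 [-153.5  -73.   203.3] [-157.  -77.  201.] [-151.  -70.  205.]
top blue 2 [ -47.2 -241.7  125.7] [ -47. -243.  126.] [ -47. -240.  126.]
top black 54 [-141.9  202.7  213. ] [-150.  195.  197.] [-133.  211.  218.]
scene red 95 [-153.7  -88.7  212.4] [-161. -111.  196.] [-147.  -61.  229.]
scene blue 19 [ -49.9 -235.8  121.6] [ -54. -246.  113.] [ -45. -228.  129.]
scene black 93 [-138.5  207.   210.1] [-149.  196.  195.] [-130.  216.  219.]
t 13.67 S [-156.3  -78.7  286.7] F [-0.3  0.  -0.5] w 0.5 shift [12.  -1.9 86.2] turn [ 0.04  0.16 -0.59] q6 -26.0
```

View pics/top_now.png

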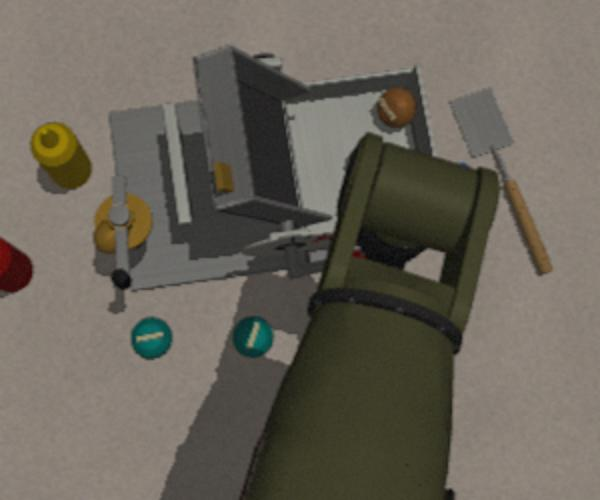

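Emit:
drive_tool(
  increments=[
    {"tx": 0,"ty": -0.002,"tz": 0.036,"wx": 0,"wy": 0,"wz": -0.6,"jaw": 0},
    {"tx": 0,"ty": 0,"tz": 0.035,"wx": 0,"wy": 0,"wz": 0,"jaw": 0},
    {"tx": 0.04,"ty": 0,"tz": 0.003,"wx": 0,"wy": 0,"wz": 0,"jaw": 0},
    {"tx": 0.037,"ty": 0,"tz": 0,"wx": 0,"wy": 0,"wz": 0,"jaw": 0},
    {"tx": 0,"ty": 0,"tz": 0,"wx": 0,"wy": 0,"wz": 0,"jaw": 0},
  ],
)

```text
time_s: 14.08
tool_pos: [514.4, -182.3, 197.3]
tcp_rot: [-111.7, 89.0, 168.0]
contact_force: [-1.0, 1.1, -1.4]
gripper_width: -0.2
```

```bash
python3 -c "
from h import *
a=np.arange(60,-1,-5); t=np.radians(a); C=np.c_[-135*np.sin(t)-10*np.cos(t)-11,150+135*np.cos(t)-10*np.sin(t)-12]
print(C.round(1).tolist()); print((-np.diff(C,axis=0)).round(1).tolist(),'cols tz,tx')
go(-158,C[0,0],C[0,1])"
```

```text
[[-132.9, 196.8], [-127.3, 207.2], [-120.8, 217.1], [-113.5, 226.4], [-105.4, 235.0], [-96.6, 242.8], [-87.2, 249.9], [-77.1, 256.1], [-66.6, 261.4], [-55.6, 265.8], [-44.3, 269.2], [-32.7, 271.6], [-21.0, 273.0]]
[[-5.6, -10.4], [-6.5, -9.9], [-7.3, -9.3], [-8.1, -8.6], [-8.8, -7.9], [-9.5, -7.1], [-10.0, -6.2], [-10.5, -5.3], [-11.0, -4.4], [-11.3, -3.4], [-11.6, -2.4], [-11.7, -1.4]] cols tz,tx
t 14.08 S [-162.8 -151.4  197.3] F [-0.8  1.2 -1.4] w -0.2 shift [  0.5   4.8 -18.5] turn [-0.06 -0.38  0.95] q6 -32.8
```

Emit:
drive_tool(
  increments=[
    {"tx": 0,"ty": 0.003,"tz": -0.009,"wx": 0,"wy": -0.4,"wz": 0.9,"jaw": 0},
    {"tx": 0,"ty": 0,"tz": -0.0095,"wx": 0,"wy": 0,"wz": 0,"jaw": 0},
    {"tx": -0.0104,"ty": 0,"tz": -0.0056,"wx": 0,"wy": 0,"wz": 0,"jaw": 0},
    {"tx": -0.0099,"ty": 0,"tz": -0.0065,"wx": 0,"wy": 0,"wz": 0,"jaw": 0},
    {"tx": -0.0093,"ty": 0,"tz": -0.0073,"wx": 0,"wy": 0,"wz": 0,"jaw": 0},
    {"tx": -0.0086,"ty": 0,"tz": -0.0081,"wx": 0,"wy": 0,"wz": 0,"jaw": 0},
  ],
)

```text
time_s: 14.58
tool_pos: [511.9, -136.2, 244.3]
tcp_rot: [53.7, 89.3, -26.6]
contact_force: [2.5, -3.7, 0.4]
gripper_width: -0.3
```

Emit:
drive_tool(
  increments=[
    {"tx": -0.0079,"ty": 0,"tz": -0.0088,"wx": 0,"wy": 0,"wz": 0,"jaw": 0},
    {"tx": -0.0071,"ty": 0,"tz": -0.0095,"wx": 0,"wy": 0,"wz": 0,"jaw": 0},
    {"tx": -0.0062,"ty": 0,"tz": -0.01,"wx": 0,"wy": 0,"wz": 0,"jaw": 0},
    {"tx": -0.0053,"ty": 0,"tz": -0.0105,"wx": 0,"wy": 0,"wz": 0,"jaw": 0},
  ],
)

```text
time_s: 14.92
tool_pos: [504.8, -97.8, 269.5]
tcp_rot: [54.1, 89.4, -26.3]
contact_force: [1.8, -4.0, 2.6]
gripper_width: 0.1
```

```bash
python3 -c "
from h import *
pts(); go(-158,-66.6,261.4)"
```

```text
top red 16 [-160.3  -44.7  277.2] [-166.  -48.  274.] [-153.  -40.  280.]
top blue 28 [ -51.6 -237.5  123.3] [ -58. -246.  115.] [ -46. -229.  128.]
top black 79 [-126.3  179.8  210.1] [-150.  105.  196.] [-19. 211. 219.]
scene red 113 [-153.7  -29.2  257. ] [-160.  -47.  227.] [-148.  -17.  283.]
scene blue 19 [ -49.9 -235.4  122.1] [ -55. -242.  113.] [ -45. -231.  130.]
scene black 95 [-138.5  207.1  209.4] [-149.  195.  196.] [-131.  214.  220.]
t 15.02 S [-158.   -65.8  269.1] F [-0.2 -0.3 -0. ] w -0.1 shift [ 7.7 -0.1  0.7] turn [-0.02  0.32 -0.49] q6 -24.6
```

Emit:
drive_tool(
  increments=[
    {"tx": 0,"ty": 0,"tz": -0.009,"wx": 0,"wy": 0,"wz": 0,"jaw": 0},
    {"tx": 0,"ty": 0,"tz": -0.009,"wx": 0,"wy": 0,"wz": 0,"jaw": 0},
    {"tx": 0,"ty": 0,"tz": -0.008,"wx": 0,"wy": 0,"wz": 0,"jaw": 0},
    {"tx": 0,"ty": 0,"tz": -0.006,"wx": 0,"wy": 0,"wz": 0,"jaw": 0},
    {"tx": 0,"ty": 0,"tz": -0.004,"wx": 0,"wy": 0,"wz": 0,"jaw": 0},
  ],
)

```text
time_s: 15.43
tool_pos: [498.6, -62.5, 267.5]
tcp_rot: [51.7, 89.5, -28.7]
contact_force: [0.5, -2.1, 0.8]
gripper_width: 0.1
```

Emit:
drive_tool(
  increments=[
    {"tx": 0,"ty": 0,"tz": -0.002,"wx": 0,"wy": 0,"wz": 0,"jaw": 0},
    {"tx": 0,"ty": 0,"tz": -0.002,"wx": 0,"wy": 0,"wz": 0,"jaw": 0},
  ],
)

```text
time_s: 15.6
tool_pos: [498.1, -59.2, 267.6]
tcp_rot: [51.5, 89.5, -28.9]
contact_force: [0.1, -2.8, 1.4]
gripper_width: 0.1
```

```bash
python3 -c "
from h import *
pts(); go(-158,-21,273)"
```

```text
top red 15 [-160.6    1.   292.3] [-179.   -3.  282.] [-154.    7.  395.]
top blue 36 [ -53.  -237.2  122.2] [ -59. -246.  113.] [ -46. -229.  127.]
top black 56 [-142.   202.8  212.9] [-150.  195.  198.] [-133.  211.  218.]
scene red 117 [-153.3    0.9  263.3] [-162.  -10.  230.] [-146.    7.  290.]
scene blue 21 [ -49.7 -234.7  121.4] [ -54. -242.  112.] [ -45. -227.  130.]
scene black 81 [-138.5  207.1  210.1] [-147.  194.  195.] [-131.  213.  220.]
t 15.7 S [-158.1  -27.3  267.5] F [-0.8 -0.2 -0.6] w -0.1 shift [-5.5  0.2 -6.3] turn [-0.11  0.3  -0.4 ] q6 -20.4
```

Emit:
drive_tool(
  increments=[
    {"tx": 0,"ty": 0,"tz": -0.002,"wx": 0,"wy": 0,"wz": 0,"jaw": 0},
    {"tx": 0,"ty": 0,"tz": -0.002,"wx": 0,"wy": 0,"wz": 0,"jaw": 0},
  ],
)

```text
time_s: 15.87
tool_pos: [497.4, -55.5, 267.6]
tcp_rot: [51.3, 89.5, -29.2]
contact_force: [-1.2, -2.3, 1.4]
gripper_width: -0.3
```

Emit:
drive_tool(
  increments=[
    {"tx": 0,"ty": 0,"tz": -0.0015,"wx": 0,"wy": 0,"wz": 0,"jaw": 0},
  ],
)

```text
time_s: 15.95
tool_pos: [497.3, -54.9, 267.7]
tcp_rot: [42.7, 89.4, -37.7]
contact_force: [3.5, -20.1, -1.8]
gripper_width: 0.2
```

```bash
python3 -c "
from h import *
pts(); go(-158,-21,273)"
```

```text
top red 13 [-159.7    4.9  283.9] [-165.    1.  281.] [-153.    7.  287.]
top blue 37 [ -53.2 -236.9  122.5] [ -59. -246.  113.] [ -46. -229.  128.]
top black 57 [-142.1  202.8  212.6] [-150.  195.  196.] [-133.  211.  219.]
scene red 121 [-153.2    4.   264.5] [-163.   -9.  231.] [-146.   13.  288.]
scene blue 22 [ -49.7 -234.4  121.1] [ -54. -240.  112.] [ -46. -230.  129.]
scene black 85 [-138.9  206.9  209.7] [-149.  194.  195.] [-131.  215.  219.]
t 16.05 S [-158.1  -23.1  267.7] F [  0.5 -11.7  -0.2] w -0.3 shift [-5.3  0.1 -2.1] turn [-0.16  0.47 -0.43] q6 -19.8
```

Force jumped to about 20 N, so the pan is at its level stop. I'll back off, go up and over towards the latch, then check the rolls.

Emit:
drive_tool(
  increments=[
    {"tx": 0,"ty": 0,"tz": 0.012,"wx": 0,"wy": 0,"wz": 0,"jaw": 0},
    {"tx": -0.03,"ty": -0.005,"tz": 0.005,"wx": 0,"wy": 0.4,"wz": -0.4,"jaw": 0},
    {"tx": -0.036,"ty": 0,"tz": 0,"wx": 0,"wy": 0,"wz": 0,"jaw": 0},
    {"tx": 0,"ty": 0.004,"tz": -0.041,"wx": 0,"wy": 0,"wz": 0,"jaw": 0},
    {"tx": 0,"ty": 0.004,"tz": -0.041,"wx": 0,"wy": 0,"wz": 0,"jaw": 0},
    {"tx": 0,"ty": 0.004,"tz": -0.041,"wx": 0,"wy": 0,"wz": 0,"jaw": 0},
    {"tx": 0,"ty": 0.004,"tz": -0.041,"wx": 0,"wy": 0,"wz": 0,"jaw": 0.036},
    {"tx": 0,"ty": 0.004,"tz": -0.041,"wx": 0,"wy": 0,"wz": 0,"jaw": 0.036},
    {"tx": 0,"ty": 0.003,"tz": -0.035,"wx": -7,"wy": 0,"wz": 0,"jaw": 0.036},
    {"tx": 0,"ty": 0,"tz": 0,"wx": -7,"wy": 0,"wz": 0,"jaw": 0.036},
    {"tx": 0,"ty": 0,"tz": 0,"wx": -7,"wy": 0,"wz": 0,"jaw": 0.036},
    {"tx": 0,"ty": 0,"tz": 0,"wx": -7,"wy": 0,"wz": 0,"jaw": 0.036},
  ],
)

```text
time_s: 17.05
tool_pos: [477.5, 169.5, 333.7]
tcp_rot: [168.2, 89.9, 116.2]
contact_force: [-0.6, 1.1, 0.1]
gripper_width: 36.0
```

Emit:
drive_tool(
  increments=[
    {"tx": 0,"ty": 0,"tz": 0,"wx": -7,"wy": 0,"wz": 0,"jaw": 0.036},
    {"tx": 0,"ty": 0,"tz": 0,"wx": -7,"wy": 0,"wz": 0,"jaw": 0.036},
    {"tx": 0,"ty": 0,"tz": 0,"wx": -3,"wy": 0,"wz": 0,"jaw": 0.036},
  ],
)

```text
time_s: 17.3
tool_pos: [477.7, 168.8, 333.8]
tcp_rot: [146.6, 89.9, 111.6]
contact_force: [-1.0, -0.4, -0.6]
gripper_width: 35.5
```

```bash
python3 -c "
from h import *
pts(); go(-139.5,206,199,45)"
```

```text
top red 61 [-156.9   -0.7  284.1] [-165.   -9.  273.] [-147.    8.  288.]
top blue 36 [ -53.1 -237.5  122. ] [ -60. -247.  112.] [ -46. -229.  129.]
top black 12 [-148.1  205.   211.2] [-150.  200.  196.] [-144.  209.  217.]
scene red 111 [-153.2    4.2  263.3] [-162.   -6.  232.] [-147.   10.  288.]
scene blue 19 [ -49.9 -235.3  122.1] [ -54. -246.  114.] [ -45. -231.  128.]
scene black 79 [-138.5  207.3  210.3] [-150.  198.  195.] [-131.  215.  219.]
t 17.4 S [-139.8  200.8  333.8] F [0.1 0.5 0.1] w 35.7 shift [134.8   3.7  -3.3] turn [-0.07 -0.08 -0.05] q6 -39.4
```

View pics/top_now.png

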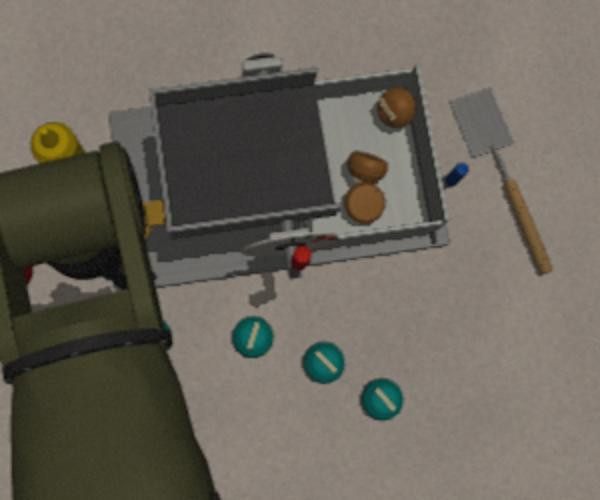

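All three rolls are in the tray (crop (396,107), (367,166), (364,203)), and the lever reading matches its starting level value. Now the latch back.

Emit:
drive_tool(
  increments=[
    {"tx": 0.035,"ty": 0.0037,"tz": -0.0033,"wx": 0,"wy": 0,"wz": 0,"jaw": 0.036},
    {"tx": 0.035,"ty": 0,"tz": 0,"wx": 0,"wy": 0,"wz": 0,"jaw": 0.036},
    {"tx": 0.025,"ty": 0,"tz": 0,"wx": 0,"wy": 0,"wz": 0,"jaw": 0.036},
    {"tx": 0.015,"ty": 0,"tz": 0,"wx": 0,"wy": 0,"wz": 0,"jaw": 0.036},
    {"tx": 0.005,"ty": 0,"tz": 0,"wx": 0,"wy": 0,"wz": 0,"jaw": 0.036},
  ],
)

```text
time_s: 17.82
tool_pos: [476.3, 173.7, 216.4]
tcp_rot: [-150.7, 89.8, 173.7]
contact_force: [-0.0, -0.2, -0.7]
gripper_width: 35.7
```

```bash
python3 -c "
from h import *
go(-139.5,206,200,45)"
```

```text
t 17.82 S [-140.4  205.9  216.4] F [-0.1 -0.2 -0.7] w 35.7 shift [16.4  0.7  0.6] turn [-0.26 -0.2   0.11] q6 -38.6
```

Emit:
drive_tool(
  increments=[
    {"tx": 0.01,"ty": 0,"tz": 0,"wx": 0,"wy": 0,"wz": 0,"jaw": 0.036},
    {"tx": 0.006,"ty": 0,"tz": 0,"wx": 0,"wy": 0,"wz": 0,"jaw": 0.027},
    {"tx": 0,"ty": 0,"tz": 0,"wx": 0,"wy": 0,"wz": 0,"jaw": 0.027},
    {"tx": 0,"ty": 0,"tz": 0,"wx": 0,"wy": 0,"wz": 0,"jaw": 0.027},
    {"tx": 0,"ty": 0.0063,"tz": -0.0049,"wx": 0,"wy": 0,"wz": 0,"jaw": 0.027},
    {"tx": 0,"ty": 0.0068,"tz": -0.0043,"wx": 0,"wy": 0,"wz": 0,"jaw": 0.027},
    {"tx": 0,"ty": 0.0071,"tz": -0.0036,"wx": 0,"wy": 0,"wz": 0,"jaw": 0.027},
    {"tx": 0,"ty": 0.0075,"tz": -0.0029,"wx": 0,"wy": 0,"wz": 0,"jaw": 0.027},
    {"tx": 0,"ty": 0.0077,"tz": -0.0021,"wx": 0,"wy": 0,"wz": 0,"jaw": 0.027},
    {"tx": 0,"ty": 0.0079,"tz": -0.0013,"wx": 0,"wy": 0,"wz": 0,"jaw": 0.027},
    {"tx": 0,"ty": 0.008,"tz": -0.0005,"wx": 0,"wy": 0,"wz": 0,"jaw": 0.027},
    {"tx": 0,"ty": 0.008,"tz": 0.0003,"wx": 0,"wy": 0,"wz": 0,"jaw": 0.027},
  ],
)

```text
time_s: 18.82
tool_pos: [496.1, 234.4, 203.4]
tcp_rot: [106.0, 89.9, 70.5]
contact_force: [-1.3, -0.5, 0.9]
gripper_width: 27.0
```

Emit:
drive_tool(
  increments=[
    {"tx": 0,"ty": 0.0079,"tz": 0.0011,"wx": 0,"wy": 0,"wz": 0,"jaw": 0.027},
    {"tx": 0,"ty": 0.0078,"tz": 0.0019,"wx": 0,"wy": 0,"wz": 0,"jaw": 0.027},
    {"tx": 0,"ty": 0.0076,"tz": 0.0026,"wx": 0,"wy": 0,"wz": 0,"jaw": 0.027},
    {"tx": 0,"ty": 0.0073,"tz": 0.0034,"wx": 0,"wy": 0,"wz": 0,"jaw": 0.027},
    {"tx": 0,"ty": 0.0069,"tz": 0.0041,"wx": 0,"wy": 0,"wz": 0,"jaw": 0.027},
    {"tx": 0,"ty": 0.0064,"tz": 0.0047,"wx": 0,"wy": 0,"wz": 0,"jaw": 0.027},
    {"tx": 0,"ty": 0.005,"tz": 0.0046,"wx": 0,"wy": 0,"wz": 0,"jaw": 0.027},
    {"tx": 0,"ty": 0,"tz": 0,"wx": 0,"wy": 0,"wz": 0,"jaw": 0.027},
  ],
)

```text
time_s: 19.48
tool_pos: [543.4, 260.5, 203.0]
tcp_rot: [107.7, 89.9, 72.3]
contact_force: [-1.0, 0.2, -0.4]
gripper_width: 27.2
```

```bash
python3 -c "
from h import *
go(-60,280,200,45); pts()"
```

```text
t 19.48 S [-59.5 280.2 203. ] F [-1.   0.4 -0.4] w 27.2 shift [ 3.  -0.5 -0.2] turn [-0.14 -0.03 -0.08] q6 -32.5
top red 63 [-156.8   -0.7  283.5] [-166.   -9.  273.] [-147.    8.  288.]
top blue 36 [ -53.2 -237.2  122.8] [ -60. -246.  113.] [ -45. -230.  127.]
top black 0   
scene red 0   
scene blue 19 [ -50.2 -235.3  121. ] [ -54. -242.  112.] [ -46. -227.  128.]
scene black 75 [-62.7 282.2 213.2] [-77. 269. 196.] [-38. 299. 224.]
```

Open, go up, retreat and check.

Emit:
drive_tool(
  increments=[
    {"tx": 0,"ty": 0,"tz": 0,"wx": 0,"wy": 0,"wz": 0,"jaw": 0.036},
    {"tx": 0,"ty": 0,"tz": 0,"wx": 0,"wy": 0,"wz": 0,"jaw": 0.036},
    {"tx": -0.02,"ty": 0,"tz": 0,"wx": 0,"wy": 0,"wz": 0,"jaw": 0.036},
    {"tx": -0.035,"ty": 0,"tz": 0,"wx": 0,"wy": 0,"wz": 0,"jaw": 0.036},
    {"tx": -0.035,"ty": 0,"tz": 0,"wx": 0,"wy": 0,"wz": 0,"jaw": 0.036},
    {"tx": -0.03,"ty": 0,"tz": 0,"wx": 0,"wy": 0,"wz": 0,"jaw": 0.036},
    {"tx": 0,"ty": -0.025,"tz": -0.025,"wx": 0,"wy": 0,"wz": 0,"jaw": 0.036},
    {"tx": 0,"ty": -0.025,"tz": -0.025,"wx": 0,"wy": 0,"wz": 0,"jaw": 0.036},
    {"tx": 0,"ty": -0.025,"tz": -0.025,"wx": 0,"wy": 0,"wz": 0,"jaw": 0.036},
    {"tx": 0,"ty": -0.025,"tz": -0.025,"wx": 0,"wy": 0,"wz": 0,"jaw": 0.036},
  ],
)

```text
time_s: 20.42
tool_pos: [401.0, 236.3, 323.0]
tcp_rot: [112.3, 89.9, 76.9]
contact_force: [-0.1, 0.6, 0.1]
gripper_width: 36.3
```

```bash
python3 -c "
from h import *
pts(); go()"
```

```text
top red 60 [-156.7   -0.8  283.6] [-165.   -9.  270.] [-148.    7.  288.]
top blue 36 [ -53.2 -237.3  122.6] [ -60. -246.  114.] [ -46. -230.  129.]
top black 56 [-62.5 276.9 211.7] [-70. 269. 196.] [-53. 285. 218.]
scene red 112 [-153.3    4.2  263. ] [-160.   -9.  230.] [-147.   10.  288.]
scene blue 18 [ -49.4 -235.4  122.3] [ -55. -243.  113.] [ -45. -231.  129.]
scene black 93 [-58.6 282.6 209.8] [-67. 271. 195.] [-51. 288. 220.]
t 20.52 S [-205.7  280.5  324. ] F [-0.7  0.4 -0. ] w 36.3 shift [-0. -0.  0.] turn [44.96 -0.07 -0.12] q6 -28.6
```

View pics/scene_now.png

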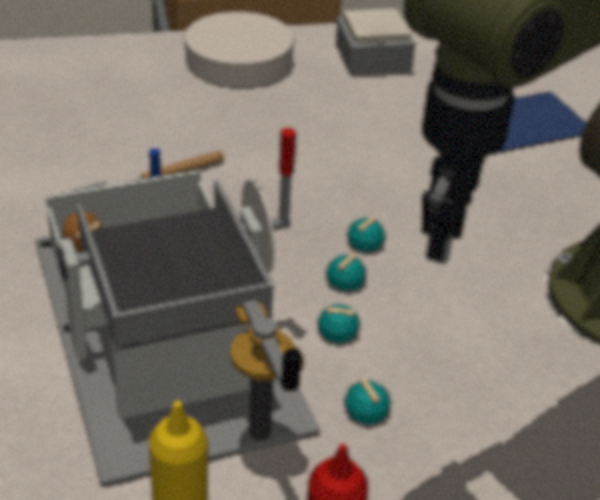

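View pics/top_now.png

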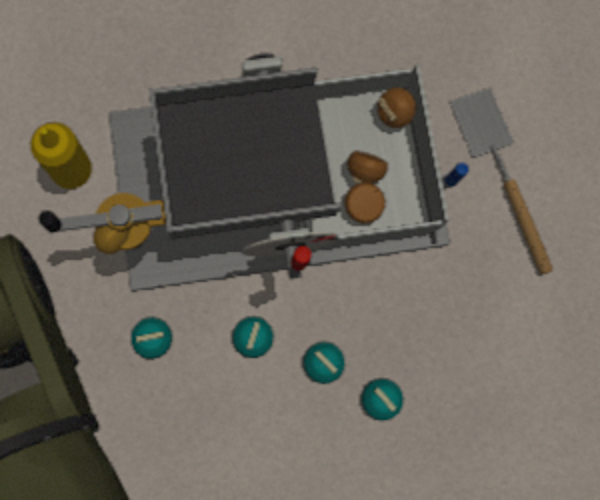

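The tongue is over the lug and the latch knob is back at its locked place (50,221). The pan is level, the three rolls lie unchanged in the tray, and the bottles and spatula haven't moved.

```bash
python3 -c "
from workcell import workorder
print(workorder.finish_job())"
```

```text
the job is handed in; nothing more can be done
None
```

The whole sequence ran in order and I handed the job in at about 20.5 s on the robot's clock; the hand-in gave no verdict.

- **What I did:** I pushed the tray home and turned the latch to its free notch. Then I tipped the pan to about 60° by camera and held it there for well over a second. I pushed the lever back to its level stop and turned the latch back to locked.
- **Final checks:**
  - The lever and pan readings match their starting level values.
  - The latch knob is back at its locked position.
  - The tray is about 0–3 mm from home.
  - All three rolls lie in the tray in the same places in two pictures 3 s apart. One is upside down and one is on its side.
  - The bottles and spatula look unmoved in the pictures.
  - The gripper is clear of everything.
- **What went less well:** When the tray hit its stop, the wrist force rose briefly to about 85 N. That is under the 120 N wrist limit. The fingers, not the gripper body, were pressing on the knob, so the 40 N body limit should not apply. I had stepped too far in one go there.

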